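Let the juice press down on its release valve

ROBOT

A 7-joint arm with a two-finger parallel gripper is mounted at the origin on the work surface. World frame = base frame: x ahead of the robot, y to its left, z up, the work surface at z = 0. Lengths are in m, angles in rad, forces in N, time in s.
With the tool pointing down it reaches from about 0.35 to 0.9 m from the base axis. Payload 7.2 kg.
Tool frame: the origin (TCP) lies at the very end of the fingers, on their centre line; the grasp point (between the pads) lies 19 mm behind it (robot.grip_depth is the distance from the TCP to the grasp point, in m); z points along the fingers, y is the line along which they close (so a half turn about z gives the same grasp; the last joint's range is limited). The gripper opens to 88 mm and grips with 3 to 60 N. Pads are 20 mm wide; open, the fingers measure 115 mm over their backs; the gripper's body (75 mm by 178 mm) begins 61 mm behind the grasp point.
Start: joints at [1.093, 0.411, -0.013, 1.596, 0.006, 1.134, -0.082], TCP at [0.249, -0.573, 0.194] pointing down, gripper open.
Joint ranges: [-2.95, 2.95], [-0.29, 1.99], [-1.47, 1.44], [0.14, 2.54], [-1.03, 4.17], [0.13, 1.85], [-2.86, 2.86]. Speed limits (rad/s): [2.39, 2.39, 3.01, 3.01, 3.14, 3.14, 3.14].

INTERFACE

Orientations are given as [roll, pitch, yaw] about the fixed x, y, z axes, in that order (R = Rz(yaw) Ry(pitch) Rx(roll)).
In Python, from bench import get_obs, imaging, job_done, robot gives the robot as it stands.
- The arm moves only by the tool carry_out, never from a script. Its argument "moves" is one flat list of numbers, 7 for each row, row after row: the turn, a rotation vector about the world's x, y, z in degrees, then the shift along the world's x, y, z in m, then the finger opening in m, from 0 to 0.0878. In form: [wx, wy, wz, dx, dy, dz, gripper, wx, wy, wz, dx, dy, dz, gripper, ...]. A call has 1 to 12 rows; each row shifts and turns the commanded pose from where the row before left it; what a row does not reach is not made up. A row lasts 1/8 s, in which the tool goes at most 62.5 mm and 10.7 degrees, less where a joint would pass 70% of its speed; a pose out of reach is approached as far as the arm can. A call with a gripper value outside its range is refused whole. The fingers move at their own pace and stop on an object; the grip force is fixed at half the most. Time passes only in rows, so rows that do not move let the fingers close. It gives the time, the measured TCP pose, the force, the opening and the grip force at its end, in the units of the state.
- get_obs(): the state, without advancing time (a new reading comes with each control period).
- imaging.get_image(name): name is "scene" or "top"; returns the picture (480x640x3 uint8, red, green, blue); there is no depth.
- imaging.get_calibration(name): a dict with "mtx" (3x3 intrinsics, pixels), "R" (3x3) and "t" (3): a world point X has camera coordinates R X + t. Camera axes: x right, y down, z forward; pixel columns grow to the right and rows downward; lengths in m; the calibration is good to about 2 mm. A picture is of the moment at which its call begins. get_calibration takes no time and is no camera call.
- job_done(): hands the job in; it is judged then, once.
The state is a dict: "t": time; "q": joint angles; "dq": joint speeds; "tau": joint torques, N m; "tcp_pos": TCP position; "orientation": TCP orientation; "contact_force": force on the tool from outside, world axes, zero at the start; "wrist_torque": the same for the moment, N m; "opening": finger opening in m; "gripper_force": force on a finger pad.
Only numpy, scipy, OpenCV 4.12 (cv2) and the standard library are available. Lean on these libraries where they do the work, as an engineer would, in place of code of your own. Each camera call takes 0.05 s, during which the arm holds its last target. There are 200 camera calls.

TASK

The pressing is finished: crack the release valve of the hydraulic juice press open, just enough that the raised platen sinks under its own load at about a centimetre a second, and let it come all the way down. Then screw the valve fully shut, snug on its seat but not forced. Keep your hands off the platen and everything else on the counter.

Things in the scene. Friction and masses are not known exactly. Their poses are not given: they have to be found in the camera images.
- press: Bench hydraulic juice press, fixed: grey cast base 360 x 220 mm, steel parts, 378 mm tall. Origin: centre of the base's underside, on the counter. Its x axis points from the pump end to the ram end. In its axes (mm): pump deck, top 64 up, x -176 to -40, y -100 to 100; release valve at (-130, 35); pump at (-85, -65), gauge at (-10, -85), both under 140 tall; ram barrel at (70, 0).
- pump_socket (a point): Free end of the pump's lever socket, a bare steel tube 22 mm thick that slopes up from the pump to here, press (-170, -68), 150 mm up. Not needed: the handle is off.
- beam (a point): Centre of the top of the cross beam over the ram, 364 mm up (65 mm deep, 255 mm wide, 36 mm thick), on two steel columns 22 mm thick at press (70, 100) and (70, -100) mm.
- valve_axis (a point): On the vertical axis of the release valve, 104 mm up, in the middle of its cross bar. Anticlockwise from above opens, clockwise shuts. It is only nipped at the start: 0.15 to 0.7 rad of opening, by the hidden load and wear, starts the platen down; each further 0.1 rad adds about 10 mm/s; wide open it drops at 30 to 50 mm/s. The valve stays where it is left.
- bar_end_a (a point): Ball centre at one end of the valve's cross bar: a level steel rod 10 mm thick through a boss 24 mm across, middle line 104 mm above the counter (40 mm over the deck), a 15 mm ball on each end, 64 mm from the valve axis. End a is on the press's +y side, 96 to 110 degrees anticlockwise of its x axis at the start, and turns with the valve. None while held.
- bar_end_b (a point): Ball on the other end of the cross bar. Feel of the bar: gland friction and the needle's spring take a steady 0.1 to 0.2 N m to open and 0.25 to 0.45 N m to shut (6 to 10 N at 45 mm from the axis), until the seat is met.
- valve_needle: Needle of the release valve, hidden in the press, driven onto its seat by the bar with a spring between; origin inside the barrel. Shutting, the hard seat is met 0.25 to 0.55 rad clockwise of where the bar stood at the start, different each time: turning stops dead there and only the stem still twists. The needle keeps its grip when the bar is let go.
- platen (a point): Centre of the top of the round steel platen (152 mm across, with a drip pan 164 mm across, a perforated basket and a wooden follower on it, up to 99 mm above the platen's underside) on the ram, 177 mm above the counter when down. Moves straight up and down above press (70, 0).
- ram (a joint): Height of the ram and platen above their bottom stop in m: 0.040 to 0.048 at the start, 0 = all the way down. Held up by the oil behind the shut valve.
- saucer: White saucer, 148 mm across, beside the press. Leave alone.
- cup: White cup 65 mm tall, 80 mm across, upside down on the saucer. Leave alone.
- sugar_shaker: Glass sugar shaker with a steel top, 72 mm across, 135 mm tall. Leave alone.
- jug: Clear jug, 96 mm across, 125 mm tall, under the pan's spout behind the press. Leave alone.
- pump_handle: Steel pump handle, 250 mm long, 25 mm thick, with a rubber grip, lying before the pump end of the press. Leave alone.
- coffee_pot: Black plunger coffee pot, 252 mm tall, 112 mm across, with a side handle. Leave alone.
- sweets_bowl: White bowl of biscuits and chocolates, 140 mm across, 70 mm tall. Leave alone.
- napkin_stand: Wire napkin stand, 50 x 130 mm, 111 mm tall. Leave alone.
- valve_bar (a joint): Twist of the cross bar on its slender stem, rad: 0 at rest, positive anticlockwise. The stem is a stiff spring, 12 N m per rad (about 6 N per mm at 45 mm from the axis), so this is the torque put on the valve: -0.02 to -0.04 while shutting it, -0.05 to -0.07 snug on the seat, beyond -0.1 forced.

How it is judged:
On the way, in this order (a step that is already met when the one before it is completed fails the run):
1. the platen is on its way down (distance of platen from where it was at the start of the episode above 0.004 m and value of joint ram above 0.008 m), for 0.1 s.
2. the platen is all the way down on its stop (value of joint ram below 0.002 m), for 0.2 s.
3. the valve needle bears firmly on its seat again (contact force between valve_needle and anything else above 59 N), for 0.3 s.
At the end, for the whole second after the job is handed in: the platen is down on its stop (joint ram below 2 mm) and the valve is shut: its needle stays pressed on the seat with more than 59 N after the robot has let go (37 to 51 N at the start, about 66 N with the screw fully home; the limit is reached 0.1 rad short of that) (value of joint ram below 0.002 m and contact force between valve_needle and anything else above 59 N); the robot touches nothing.
It fails at once if the platen drops faster than 25 mm/s (velocity of joint ram below -0.025 m/s).
It fails at once if the valve is forced: more than 1.2 N m on its stem, seen as 0.1 rad of twist (value of joint valve_bar above 0.1 rad or value of joint valve_bar below -0.1 rad).
It fails at once if the robot pushes on the platen or what stands on it (contact force between any of the arm, the fingers and ram above 2 N).
It fails at once if a bystander is shifted by more than 20 mm (distance of any of cup, saucer, sugar_shaker, jug, pump_handle, coffee_pot, sweets_bowl, napkin_stand from where it was at the start of the episode above 0.02 m).
It also fails if it takes over 64 s, if anything falls off the work surface, if the arm or the gripper's body presses on something with over 40 N, if the wrist force passes 120 N, or if a joint passes its speed limit or range.

## Working session

There is one attempt and no reset: what is moved stays moved. The work goes in short steps, Python scripts to look and compute and a tool call to move; the robot and the scene stay as the last step left them, time stands still between calls to the robot, and variables do not carry over. Pictures are saved under pics/ and viewed, at most 10 in all, crops included, and the job is handed in when it is done.

Besides the shell and the picture viewer there is one more tool, called after "Call:" as name(argument=value, ...) on one line, values as JSON. carry_out: Moves the arm, as the interface text tells. Its arguments: {"type":"object","properties":{"moves":{"type":"array","items":{"type":"number"}}},"required":["moves"]}

```bash
mkdir -p pics
python3 - <<'E'
from bench import get_obs, imaging, robot
import cv2
for n in("scene","top"):
    cv2.imwrite(f"pics/{n}0.png",imaging.get_image(n)[:,:,::-1])
    c=imaging.get_calibration(n);print(n,c["mtx"].round(1).tolist(),c["R"].round(3).tolist(),c["t"].round(3).tolist())
o=get_obs();print({k:o[k] for k in("t","tcp_pos","orientation","opening","contact_force")})
E
```

```text
scene [[451.0, 0.0, 322.1], [0.0, 451.0, 243.1], [0.0, 0.0, 1.0]] [[0.284, 0.959, 0.005], [0.918, -0.27, -0.29], [-0.277, 0.087, -0.957]] [-0.151, -0.431, 1.48]
top [[467.0, 0.0, 317.6], [0.0, 467.0, 242.0], [0.0, 0.0, 1.0]] [[-0.002, -1.0, -0.026], [-0.993, 0.005, -0.119], [0.119, 0.026, -0.993]] [0.01, 0.539, 1.322]
{'t': 0.1, 'tcp_pos': array([ 0.24880596, -0.5728159 ,  0.19362098]), 'orientation': array([-3.14019561e+00,  8.86947656e-05,  4.09817044e-01]), 'opening': 0.08739135421791883, 'contact_force': array([-0.39546844, -0.48942973,  0.45814931])}
```

View pics/scene0.png

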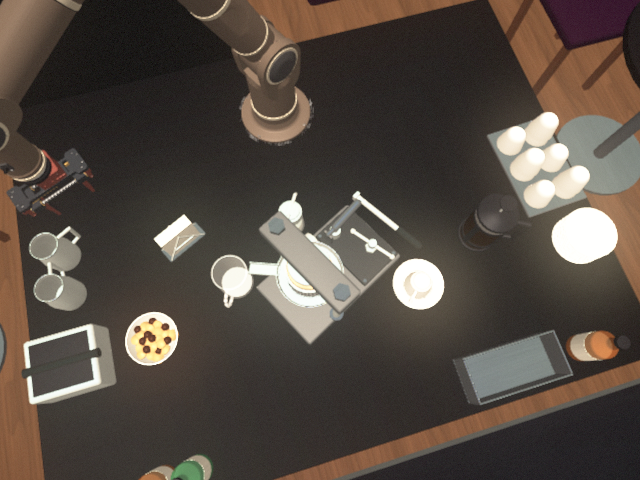

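View pics/top0.png

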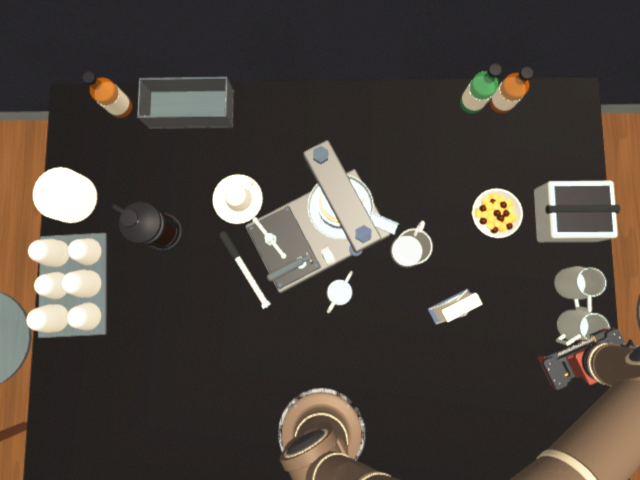

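The top view shows the press rotated, with the valve cross bar about (256,220)-(284,257). In the scene view it's about (367,233)-(392,258). I'll enlarge both.

Run:
```python
import cv2,numpy as np
a=cv2.imread("pics/top0.png")[165:305,215:405]; b=cv2.imread("pics/scene0.png")[180:320,290:450]
a=cv2.resize(a,None,fx=4,fy=4,interpolation=cv2.INTER_CUBIC)[:,:760]
cv2.imwrite("pics/topc.png",a); cv2.imwrite("pics/scenec.png",cv2.resize(b,None,fx=4,fy=4,interpolation=cv2.INTER_CUBIC))
```

```text
(no output)
```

View pics/topc.png

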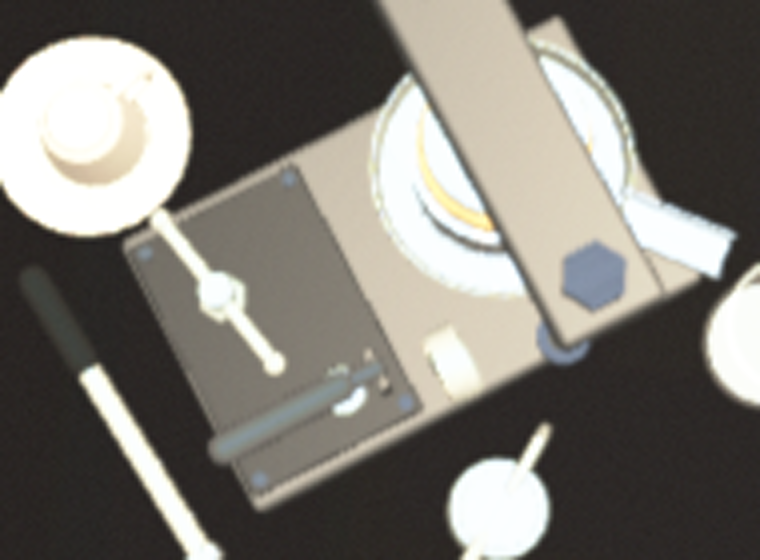

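View pics/scenec.png

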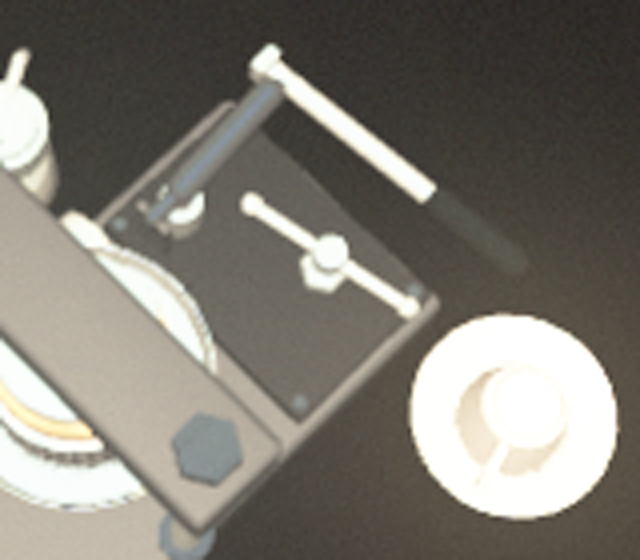

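The top crop puts ball a at crop (160,217), ball b at (275,364) and the boss near (221,295). The scene crop puts ball a at (410,304) and ball b at (251,203). The platen is partly hidden by the beam. Next I'll cast rays.

```bash
cat > h.py <<'E'
import numpy as np
from bench import imaging
def ray(n,p):
    c=imaging.get_calibration(n);R,t=np.array(c["R"]),np.array(c["t"])
    d=R.T@np.linalg.solve(c["mtx"],[p[0],p[1],1.]);return -R.T@t,d
def plane(n,p,z):
    o,d=ray(n,p);return o+d*(z-o[2])/d[2]
def crop(n,p):
    return (p[0]/4+(215 if n=="top" else 290)-.375,p[1]/4+(165 if n=="top" else 180)-.375)
E
python3 - <<'E'
from h import *
P={"a":((160,217),(410,304)),"b":((275,364),(251,203))}
r={}
for k,(u,v) in P.items():
    A=plane("top",crop("top",u),.104);B=plane("scene",crop("scene",v),.104);r[k]=(A+B)/2;print(k,A.round(4),B.round(4))
d=r["a"]-r["b"];print("axis",(r["a"]+r["b"])/2,"len",np.hypot(*d[:2]),"bar deg",np.degrees(np.arctan2(d[1],d[0])))
# deck corners/base corners top z=.064 : screws bl, tl, br, tr
S={k:plane("top",crop("top",p),.064) for k,p in dict(tl=(145,253),tr=(290,179),bl=(260,481),br=(405,404)).items()}
for k,v in S.items():print(k,v.round(4))
x=S["tr"]-S["tl"]+S["br"]-S["bl"];print("press x deg",np.degrees(np.arctan2(x[1],x[0])))
E
```

```text
a [0.5963 0.181  0.104 ] [0.5928 0.1814 0.104 ]
b [0.4937 0.1004 0.104 ] [0.4928 0.0992 0.104 ]
axis [0.54388776 0.14049286 0.104     ] len 0.12993219479212997 bar deg 38.77932120839172
tl [0.5772 0.1979 0.064 ]
tr [0.6301 0.0946 0.064 ]
bl [0.415  0.1145 0.064 ]
br [0.4686 0.0125 0.064 ]
press x deg -62.56076104253891
```

Call:
carry_out(moves=[0,0,0,0,0,0.05,0.03,0,0,0,0,0,0.05,0.03,0,0,0,0,0,0.05,0.03,0,0,2,0.014,0.047,0,0.03,0,0,2,0.014,0.047,0,0.03,0,0,2,0.014,0.047,0,0.03,0,0,2,0.014,0.047,0,0.03,0,0,2,0.014,0.047,0,0.03,0,0,2,0.014,0.047,0,0.03,0,0,2,0.014,0.047,0,0.03,0,0,1.3,0.014,0.047,0,0.03])

```text
t: 1.48
tcp_pos: [0.361, -0.1956, 0.3442]
orientation: [-3.142, 0.0, 0.678]
contact_force: [0.5, -0.3, -0.5]
opening: 0.0301
gripper_force: 0.0
```

Call:
carry_out(moves=[0,0,0,0.003,0.05,0,0.03,0,0,0,0.003,0.05,0,0.03,0,0,0,0.003,0.05,0,0.03,0,0,0,0.003,0.05,0,0.03,0,0,0,0.003,0.05,0,0.03,0,0,0,0.003,0.05,0,0.03,0,0,0,0.049,0.016,0,0.03,0,0,0,0.049,0.016,0,0.03,0,0,0,0.049,0.016,0,0.03,0,0,0,0.049,0.016,0,0.03,0,0,0,0,0,-0.02,0.03,0,0,0,0,0,0,0.03])

```text
t: 2.98
tcp_pos: [0.5743, 0.1666, 0.3221]
orientation: [-3.139, 0.004, 0.677]
contact_force: [-0.6, -1.2, 0.8]
opening: 0.03
gripper_force: 0.0
```

Call:
carry_out(moves=[0,0,0,0.001,-0.001,-0.04,0.03,0,0,0,0,0,-0.04,0.03,0,0,0,0,0,-0.04,0.03,0,0,0,0,0,-0.04,0.03,0,0,0,0,0,-0.03,0.03,0,0,0,0,0,-0.02,0.03,0,0,0,0,0,-0.014,0.03,0,0,0,0,0,-0.01,0.03,0,0,0,0,0,0,0.03])

```text
t: 4.1
tcp_pos: [0.576, 0.1657, 0.0903]
orientation: [-3.142, 0.0, 0.677]
contact_force: [0.7, -0.2, 0.6]
opening: 0.0302
gripper_force: 0.0
```

Run:
```python
from bench import imaging,get_obs
import cv2,numpy as np
a=imaging.get_image("top");b=imaging.get_image("scene")
np.savez("base.npz",top=a,scene=b)
print(get_obs()["tcp_pos"],get_obs()["contact_force"])
c=np.hstack([a[150:320,205:405],b[170:340,240:440]])[:,:,::-1]
cv2.imwrite("pics/g1.png",cv2.resize(c,None,fx=2,fy=2,interpolation=cv2.INTER_CUBIC))
```

```text
[0.57637233 0.16599976 0.09099204] [0.11450278 0.12408815 0.67962006]
```

View pics/g1.png

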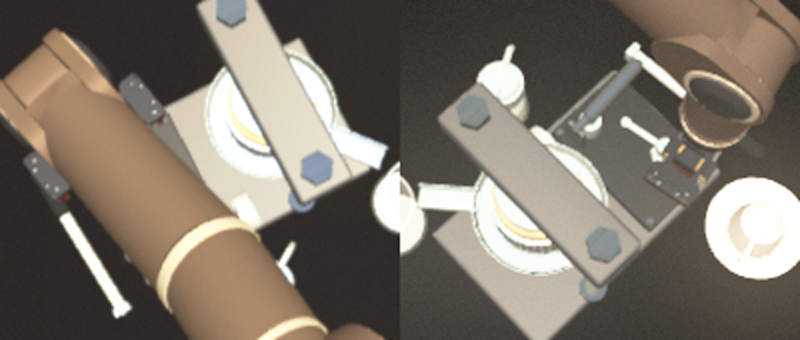

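The top view (left) shows the arm over the bar and the pan's spout clear at full-image (385,222). The scene view (right) shows the gripper astride end a and the spout at (262,267). I'll close the fork and set up a height gauge on the spout, using ECC.

Call:
carry_out(moves=[0,0,0,-0.001,0,-0.002,0.017,0,0,0,0,0,0,0.017,0,0,0,0,0,0,0.017])

```text
t: 4.58
tcp_pos: [0.5751, 0.1657, 0.0885]
orientation: [3.141, -0.0, 0.677]
contact_force: [0.9, -0.0, -0.4]
opening: 0.0171
gripper_force: 0.0
```

```bash
cat > m.py <<'E'
import cv2,sys
from h import *
from bench import get_obs
W={"top":(366,400,204,240),"scene":(244,276,254,284)}
B=np.load("base.npz")
def proj(n,X):
    c=imaging.get_calibration(n);p=c["mtx"]@(np.array(c["R"])@X+c["t"]);return p[:2]/p[2]
def drop(n,img):
    x0,x1,y0,y1=W[n];X=plane(n,((x0+x1)/2,(y0+y1)/2),.19)
    e=proj(n,X-[0,0,.01])-proj(n,X)
    g=lambda i:cv2.GaussianBlur(i[y0:y1,x0:x1].astype(np.float32).mean(2),(0,0),1)
    M=cv2.findTransformECC(g(B[n]),g(img),np.eye(2,3,dtype=np.float32),cv2.MOTION_TRANSLATION,(3,100,1e-5),None,1)[1][:,2]
    return float(M@e/(e@e)*10),M.round(2).tolist(),e.round(2).tolist()
if __name__=="__main__":
    o=get_obs();f=o["contact_force"];p=o["tcp_pos"];d=p[:2]-[.544,.1405]
    print("t %.2f"%o["t"],"tcp",p.round(4),"ang %.2f r %.4f yaw %.2f"%(np.degrees(np.arctan2(d[1],d[0])),np.hypot(*d),np.degrees(o["orientation"][2])),"F",f.round(1),"tau %.3f"%(d[0]*f[1]-d[1]*f[0]),"wt",o["wrist_torque"].round(2),"open %.4f"%o["opening"])
    for k in range(int(sys.argv[1]) if len(sys.argv)>1 else 1):
        t=get_obs()["t"]
        for n in W: print("%.2f"%t,n,*drop(n,imaging.get_image(n)))
E
python3 m.py 3
```

```text
t 4.58 tcp [0.5751 0.1657 0.0885] ang 39.04 r 0.0400 yaw 38.78 F [ 0.9 -0.  -0.4] tau -0.025 wt [ 0.02 -0.04 -0.04] open 0.0171
4.58 top -0.0933387180579097 [0.0, -0.009999999776482582] [-0.44, 0.63]
4.58 scene 0.1168227528940413 [0.009999999776482582, 0.009999999776482582] [0.5, 0.93]
4.67 top -0.027719731084224642 [0.0, -0.0] [-0.44, 0.63]
4.67 scene 0.018486903210294545 [0.009999999776482582, -0.0] [0.5, 0.93]
4.78 top -0.033993512962756475 [-0.0, -0.0] [-0.44, 0.63]
4.78 scene -0.03337653931090036 [0.0, -0.0] [0.5, 0.93]
```

Call:
carry_out(moves=[0,0,4,-0.0018,0.0021,0,0.017,0,0,0,0,0,0,0.017,0,0,4,-0.002,0.002,0,0.017,0,0,0,0,0,0,0.017,0,0,0,0,0,0,0.017,0,0,0,0,0,0,0.017])

```text
t: 5.62
tcp_pos: [0.5713, 0.1697, 0.0883]
orientation: [3.141, -0.0, 0.815]
contact_force: [0.7, -0.4, -0.5]
opening: 0.0168
gripper_force: 0.0
```

```bash
python3 m.py
```

```text
t 5.62 tcp [0.5713 0.1697 0.0883] ang 46.92 r 0.0400 yaw 46.70 F [ 0.7 -0.4 -0.5] tau -0.032 wt [-0.02 -0.07  0.03] open 0.0168
5.62 top -0.05198255827886401 [0.0, -0.0] [-0.44, 0.63]
5.62 scene 0.013687767328173965 [-0.0, 0.0] [0.5, 0.93]
```

Call:
carry_out(moves=[0,0,4,-0.0021,0.0018,0,0.017,0,0,0,0,0,0,0.017,0,0,0,0,0,0,0.017,0,0,0,0,0,0,0.017])

```text
t: 6.22
tcp_pos: [0.5692, 0.1715, 0.0884]
orientation: [3.141, 0.0, 0.885]
contact_force: [-0.1, -0.6, 0.3]
opening: 0.0171
gripper_force: 0.0
```

```bash
python3 m.py
```

```text
t 6.22 tcp [0.5692 0.1715 0.0884] ang 50.91 r 0.0400 yaw 50.72 F [-0.1 -0.6  0.3] tau -0.012 wt [-0.01  0.02  0.03] open 0.0171
6.22 top -0.004276728824401409 [-0.0, -0.0] [-0.44, 0.63]
6.22 scene 0.10913328586845307 [0.009999999776482582, 0.009999999776482582] [0.5, 0.93]
```

Run:
```python
from bench import imaging
import cv2,numpy as np
b=imaging.get_image("scene");a=np.load("base.npz")["scene"]
c=np.hstack([a[200:280,330:430],b[200:280,330:430]])[:,:,::-1]
cv2.imwrite("pics/g2.png",cv2.resize(c,None,fx=4,fy=4,interpolation=cv2.INTER_CUBIC))
```

```text
(no output)
```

View pics/g2.png

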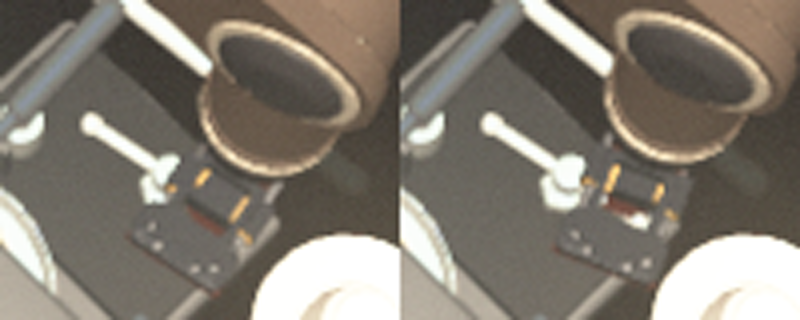

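The ball-b end at crop (92,124) → (490,124) hardly moved. The white bar end shows beside the fingers at (635,215). I'll quantify this.

Run:
```python
from m import *
b=imaging.get_image("scene");a=B["scene"]
x0,x1,y0,y1=344,362,222,240
g=lambda i:cv2.GaussianBlur(i[y0:y1,x0:x1].astype(np.float32).mean(2),(0,0),1)
M=cv2.findTransformECC(g(a),g(b),np.eye(2,3,dtype=np.float32),cv2.MOTION_TRANSLATION,(3,100,1e-5),None,1)[1][:,2]
c=np.array([352.75,230.75]);print(M,(plane("scene",c+M,.104)-plane("scene",c,.104))*1000)
o=get_obs();T=o["tcp_pos"]
from scipy.spatial.transform import Rotation as Ro
R=Ro.from_euler("xyz",o["orientation"]).as_matrix()
for s in(-1,1):
    for z in(0,-.0155,-.05): print(s,z,((proj("scene",T+R@[0,s*.0085,z])-[330,200])*4).round(0))
```

```text
[0.00684093 0.00886703] [0.03008835 0.0103716  0.        ]
-1 0 [225. 190.]
-1 -0.0155 [228. 184.]
-1 -0.05 [235. 169.]
1 0 [216. 212.]
1 -0.0155 [220. 206.]
1 -0.05 [227. 191.]
```

The bar hasn't moved, so contact hasn't been made yet. I'll continue in small steps and watch the force.

Call:
carry_out(moves=[0,0,2,-0.0011,0.0009,0,0.017,0,0,0,0,0,0,0.017,0,0,0,0,0,0,0.017])

```text
t: 6.8
tcp_pos: [0.568, 0.1725, 0.0883]
orientation: [-3.142, -0.0, 0.921]
contact_force: [0.5, 0.3, 0.2]
opening: 0.0167
gripper_force: 0.0
```

Call:
carry_out(moves=[0,0,2,-0.0011,0.0008,0,0.017,0,0,0,0,0,0,0.017,0,0,0,0,0,0,0.017])

```text
t: 7.18
tcp_pos: [0.5669, 0.1733, 0.0884]
orientation: [3.142, -0.0, 0.956]
contact_force: [-0.6, -0.8, 0.4]
opening: 0.0171
gripper_force: 0.0
```

```bash
cat >> m.py <<'E'
    b=imaging.get_image("scene");a=B["scene"];x0,x1,y0,y1=344,362,222,240
    g=lambda i:cv2.GaussianBlur(i[y0:y1,x0:x1].astype(np.float32).mean(2),(0,0),1)
    M=cv2.findTransformECC(g(a),g(b),np.eye(2,3,dtype=np.float32),cv2.MOTION_TRANSLATION,(3,100,1e-5),None,1)[1][:,2]
    c=np.array([352.75,230.75]);D=plane("scene",c+M,.104)-plane("scene",c,.104);print("ball b shift mm",(D*1000).round(2),"rad %.3f"%((D[0]*.627-D[1]*.779)/.064))
E
python3 m.py
```

```text
t 7.17 tcp [0.5669 0.1733 0.0884] ang 55.09 r 0.0400 yaw 54.77 F [-0.6 -0.8  0.4] tau 0.003 wt [ 0.01 -0.08  0.02] open 0.0171
7.17 top -0.00961619562929606 [0.0, 0.0] [-0.44, 0.63]
7.17 scene -0.016919237577184474 [0.009999999776482582, -0.009999999776482582] [0.5, 0.93]
ball b shift mm [-0.02  0.03  0.  ] rad -0.001
```

Run:
```python
from m import *
from scipy.spatial.transform import Rotation as Ro
b=imaging.get_image("scene")[205:280,350:425,::-1]
im=cv2.resize(b,None,fx=8,fy=8,interpolation=cv2.INTER_CUBIC)
o=get_obs();T=o["tcp_pos"];R=Ro.from_euler("xyz",o["orientation"]).as_matrix()
d=lambda X,c:cv2.circle(im,tuple(int(v) for v in ((proj("scene",X)-[350,205])*8+3.5)),4,c,-1)
for s in(-1,1):
  for x in(-.01,.01): d(T+R@[x,s*.0085,-.0155],(0,0,255))
for r in(.03,.04,.05,.064): d(np.array([.544+r*.779,.1405+r*.627,.104]),(0,255,0))
cv2.imwrite("pics/g3.png",im)
```

```text
(no output)
```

View pics/g3.png

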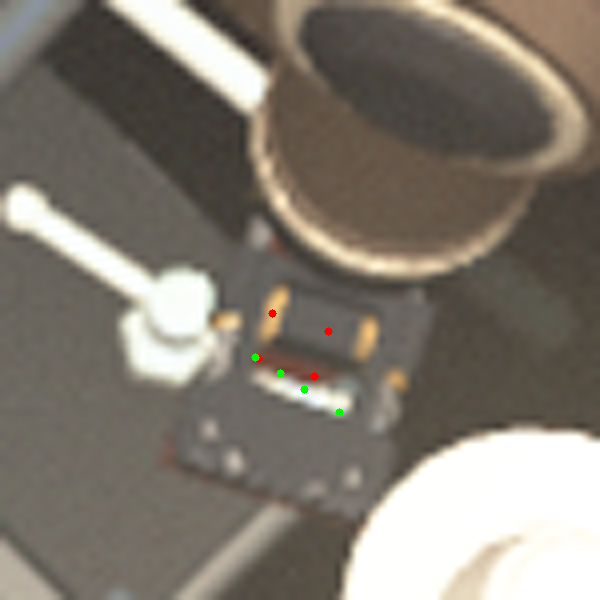

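The bar (white strip at about (300,390)) sits between the fingers at the lower side of the gap, so contact should be close. Continuing.

Call:
carry_out(moves=[0,0,2,-0.0011,0.0008,0,0.017,0,0,0,0,0,0,0.017,0,0,0,0,0,0,0.017])

```text
t: 7.75
tcp_pos: [0.5658, 0.1741, 0.0883]
orientation: [3.142, -0.0, 0.991]
contact_force: [-0.1, -0.0, 0.7]
opening: 0.017
gripper_force: 0.0
```

Call:
carry_out(moves=[0,0,2,-0.0012,0.0007,0,0.017,0,0,0,0,0,0,0.017,0,0,0,0,0,0,0.017])

```text
t: 8.12
tcp_pos: [0.5646, 0.1748, 0.0883]
orientation: [3.142, -0.0, 1.026]
contact_force: [-0.1, 0.2, 0.1]
opening: 0.0172
gripper_force: 0.0
```

```bash
python3 m.py
```

```text
t 8.12 tcp [0.5646 0.1748 0.0883] ang 59.04 r 0.0400 yaw 58.78 F [-0.1  0.2  0.1] tau 0.006 wt [-0.02  0.01  0.03] open 0.0172
8.12 top -0.019508751630385315 [-0.0, -0.0] [-0.44, 0.63]
8.12 scene 0.0681871356026373 [0.0, 0.009999999776482582] [0.5, 0.93]
ball b shift mm [ 0.   -0.02  0.  ] rad 0.000
```

Run:
```python
from m import *
from scipy.spatial.transform import Rotation as Ro
o=get_obs()
def ov(b,T,R,op):
    im=cv2.resize(b[205:285,345:410,::-1],None,fx=6,fy=6,interpolation=cv2.INTER_CUBIC)
    d=lambda X,c:cv2.circle(im,tuple(int(v) for v in ((proj("scene",X)-[345,205])*6+2.5)),2,c,-1)
    for z,c in((0,(0,0,255)),(-.08,(255,0,255))):
      for s in(-1,1):
        for x in(-.01,.01): d(T+R@[x,s*op/2,z],c)
    for r in(-.064,-.04,0,.03,.04,.05,.064): d(np.array([.544+r*.779,.1405+r*.627,.104]),(0,255,0))
    return im
A=ov(B["scene"],np.array([.5762,.1658,.0907]),Ro.from_euler("xyz",[np.pi,0,.677]).as_matrix(),.03)
C=ov(imaging.get_image("scene"),o["tcp_pos"],Ro.from_euler("xyz",o["orientation"]).as_matrix(),o["opening"])
cv2.imwrite("pics/g4.png",np.hstack([A,C]))
```

```text
(no output)
```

View pics/g4.png

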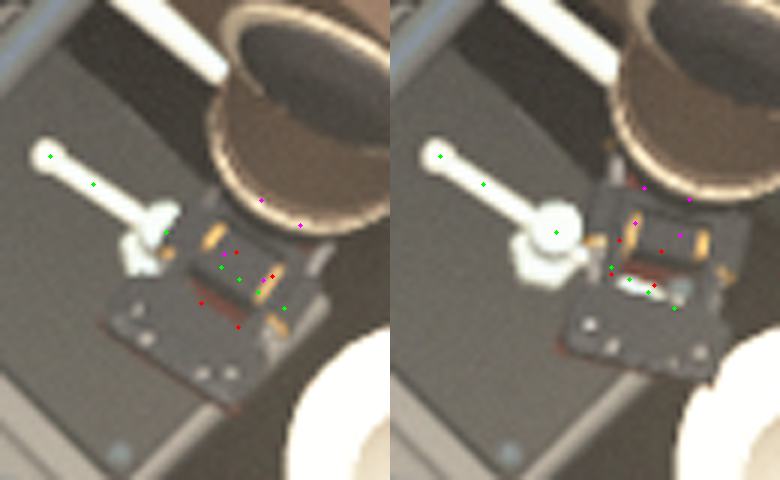

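The bar is still at its original line, seen through the gripper, while the fork is 20° past it with no force. So the fingers aren't where I assumed relative to the bar. I'll lift, close the fingers, return over the bar and feel down for it.

Call:
carry_out(moves=[0,0,0,0,0,0.025,0.017,0,0,0,0,0,0.02,0.017,0,0,-10,0.005,-0.005,0,0,0,0,-10,0.0055,-0.004,0,0,0,0,0,0,0,-0.005,0,0,0,0,0,0,-0.005,0,0,0,0,0,0,-0.005,0,0,0,0,0,0,-0.002,0,0,0,0,0,0,0,0])

```text
t: 9.45
tcp_pos: [0.5749, 0.1659, 0.1161]
orientation: [-3.141, 0.0, 0.678]
contact_force: [-0.2, -0.1, 0.8]
opening: 0.0004
gripper_force: 0.0
```

Call:
carry_out(moves=[0,0,0,0,0,-0.002,0,0,0,0,0,0,-0.002,0,0,0,0,0,0,0,0])

```text
t: 9.82
tcp_pos: [0.575, 0.1658, 0.1122]
orientation: [-3.142, 0.0, 0.677]
contact_force: [-0.4, -0.3, -0.4]
opening: 0.0007
gripper_force: 0.0
```

Call:
carry_out(moves=[0,0,0,0,0,-0.002,0,0,0,0,0,0,-0.002,0,0,0,0,0,0,0,0])

```text
t: 10.2
tcp_pos: [0.575, 0.1658, 0.1081]
orientation: [-3.141, 0.0, 0.677]
contact_force: [-0.5, 0.8, -0.7]
opening: 0.0004
gripper_force: 0.0
```

Call:
carry_out(moves=[0,0,0,0,0,-0.001,0,0,0,0,0,0,-0.001,0,0,0,0,0,0,0,0])

```text
t: 10.58
tcp_pos: [0.5751, 0.1658, 0.1063]
orientation: [-3.142, 0.0, 0.677]
contact_force: [-0.5, 0.1, 0.4]
opening: 0.0004
gripper_force: 0.0
```

Call:
carry_out(moves=[0,0,0,0,0,-0.001,0,0,0,0,0,0,-0.001,0,0,0,0,0,0,0,0])

```text
t: 10.95
tcp_pos: [0.575, 0.1658, 0.1043]
orientation: [-3.142, 0.0, 0.677]
contact_force: [-0.2, -0.1, -0.6]
opening: 0.0003
gripper_force: 0.0
```

Call:
carry_out(moves=[0,0,0,0,0,-0.001,0,0,0,0,0,0,-0.001,0,0,0,0,0,0,0,0])

```text
t: 11.32
tcp_pos: [0.5751, 0.1658, 0.1023]
orientation: [-3.142, 0.0, 0.677]
contact_force: [-0.2, 1.0, -0.6]
opening: 0.0003
gripper_force: 0.0
```

```bash
python3 m.py
```

```text
t 11.32 tcp [0.5751 0.1658 0.1023] ang 39.19 r 0.0401 yaw 38.78 F [-0.2  1.  -0.6] tau 0.035 wt [-0.06 -0.01 -0.01] open 0.0003
11.32 top -0.0438510320074089 [-0.0, -0.009999999776482582] [-0.44, 0.63]
11.32 scene 0.1360381758989554 [0.009999999776482582, 0.009999999776482582] [0.5, 0.93]
ball b shift mm [-0.04 -0.04  0.  ] rad 0.000
```

Call:
carry_out(moves=[0,0,0,0,0,-0.002,0,0,0,0,0,0,-0.002,0,0,0,0,0,0,0,0])

```text
t: 11.85
tcp_pos: [0.575, 0.1658, 0.0981]
orientation: [-3.141, 0.0, 0.677]
contact_force: [-0.2, -0.2, 0.1]
opening: 0.0003
gripper_force: 0.0
```

Call:
carry_out(moves=[0,0,0,0,0,-0.002,0,0,0,0,0,0,-0.002,0,0,0,0,0,0,0,0])

```text
t: 12.22
tcp_pos: [0.575, 0.1658, 0.0941]
orientation: [-3.142, 0.0, 0.677]
contact_force: [-0.2, 0.4, -0.7]
opening: 0.0006
gripper_force: 0.0
```

Call:
carry_out(moves=[0,0,0,0,0,-0.002,0,0,0,0,0,0,-0.002,0,0,0,0,0,0,0,0])

```text
t: 12.6
tcp_pos: [0.575, 0.1658, 0.0902]
orientation: [-3.142, 0.0, 0.677]
contact_force: [0.5, 0.3, -0.0]
opening: 0.0005
gripper_force: 0.0
```

Run:
```python
from m import *
T=np.array([.2488,-.5728,.1936])
ims=[]
for n,(x,y) in(("top",(520,310)),("scene",(0,130))):
    im=cv2.resize(cv2.imread(f"pics/{n}0.png")[y:y+100,x:x+120],None,fx=3.3,fy=3.3,interpolation=cv2.INTER_CUBIC)
    a=.4098
    for z in(0,.019,.08):
        for s in(-1,0,1):
            X=T+[s*.044*np.sin(a),-s*.044*np.cos(a),z];p=(proj(n,X)-[x,y])*3.3
            cv2.circle(im,tuple(int(v) for v in p),2,[(0,255,0),(255,255,0),(255,0,255)][[0,.019,.08].index(z)],-1)
    ims.append(im)
b=imaging.get_image("scene")[205:285,345:410,::-1]; c=cv2.resize(b,(268,330),interpolation=cv2.INTER_CUBIC)
ims=[i[:,:396] for i in ims]
cv2.imwrite("pics/g5.png",np.hstack([ims[0][:,:260+136],ims[1][:,:396]])); cv2.imwrite("pics/g5b.png",c)
```

```text
(no output)
```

View pics/g5.png

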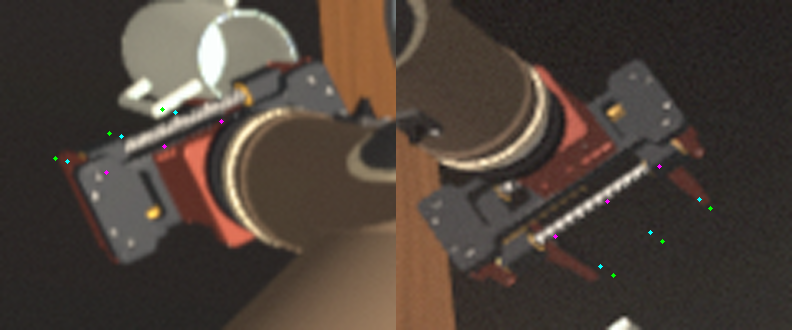

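The fingers are the red parts in the scene panel, with tips near (595,278) and (708,203), against predicted TCP-level points (613,275) and (710,208). That's consistent to a few mm. Next I'll find the red finger pixels numerically around the bar.

Run:
```python
from m import *
import glob
from scipy.spatial.transform import Rotation as Ro
def red(n,b,x0,x1,y0,y1):
    i=b.astype(int);m=((i[...,0]-i[...,1]>18)&(i[...,0]-i[...,2]>18)&(i[...,0]>1.6*i[...,1])).astype(np.uint8)
    k,l,s,c=cv2.connectedComponentsWithStats(m[y0:y1,x0:x1])
    for j in range(1,k):
        if s[j,4]>5: print("  red",(c[j]+[x0,y0]).round(1),"x",s[j,0]+x0,s[j,0]+s[j,2]+x0,"y",s[j,1]+y0,s[j,1]+s[j,3]+y0,"area",s[j,4])
o=get_obs();T=o["tcp_pos"];R=Ro.from_euler("xyz",o["orientation"]).as_matrix()
b=imaging.get_image("scene");np.save("now.npy",b)
print("now");red("scene",b,345,420,200,290)
for z in(0,-.0135,-.04,-.08):print(z,proj("scene",T+R@[0,0,z]).round(1))
print("base");red("scene",B["scene"],345,420,200,290)
s=cv2.imread("pics/scene0.png")[:,:,::-1]
print("start");red("scene",s,0,110,130,230)
for z in(0,.04,.08):
  for sg in(-1,1):print(z,proj("scene",np.array([.2488,-.5728,.1936])+[sg*.044*np.sin(.41),-sg*.044*np.cos(.41),z]).round(1))
# raw strip through gap
print(b[240:262,380:398].mean(2).astype(int))
```

```text
now
0 [384.  252.5]
-0.0135 [384.6 251.2]
-0.04 [386.  248.5]
-0.08 [388.2 244.2]
base
start
  red [ 52.4 172.8] x 38 66 y 150 189 area 376
  red [ 88.6 172.1] x 86 92 y 169 176 area 23
  red [ 88.2 185.6] x 84 94 y 181 191 area 44
  red [ 52.1 208.9] x 46 61 y 204 214 area 36
  red [ 29.8 212.5] x 25 36 y 210 216 area 26
0 [ 95.3 193.3]
0 [ 66.  213.5]
0.04 [ 87.8 187.1]
0.04 [ 57.4 207.8]
0.08 [ 79.8 180.4]
0.08 [ 48.2 201.8]
[[ 97  94  95  89  78  70  81 114 158 212 232 213 203 157 121 116 114 111]
 [111 116  92  86  86  75  69  76  98 126 176 225 234 208 182 180 173 172]
 [157 181 112  79  82  81  79  71  72  74  96 114 133 167 207 215 209 209]
 [199 194 119  93  85  81  82  85  79  72  70  69  72  97 115 120 136 140]
 [203 137  95 101  98  91  78  80  86  89  80  73  73  68  66  72  73  71]
 [163  76  83  95 100 100  95  86  81  86  94  90  90  84  82  79  76  75]
 [ 87  73  73  78  90  98 100  98  95  86  82  92  99 103  99 100  95  97]
 [149  93  78  72  74  86  97  98 103 100  84  80  93 102 104 101  96 100]
 [226 119  85  79  70  72  76  89  96 103 115 120  95 103 104  96  9
[... 282 characters left out ...]
122 141 124 100 102 101]
 [102 103 117 139 143 119 104 115 133 115 105 108 146 176 150 117  98 106]
 [106 105 105 106 120 138 144 164 153 102 108 125 154 150 157 147 101 131]
 [102 101 104 104 105 116 151 168 124 104 110 147 168 148 158 137 124 156]
 [107 103 104 105 106 105 105 102 106 108 131 156 161 188 185 126 152 164]
 [106 102 106 103 106 104 108 109 104 124 154 157 190 230 214 160 166 154]
 [105 105 105 108 103 103 109 103 108 143 166 154 207 221 181 167 156 137]
 [105 106 103 107 105 107 108 105 122 154 143 138 170 176 164 152 137 111]
 [104 105 105 106 107 107 109 112 136 154 132 133 158 164 153 141 112  89]
 [107 107 107 107 104 106 105 117 137 138 141 157 166 154 135 111  88  82]]
```

Call:
carry_out(moves=[0,0,0,0,0,-0.002,0,0,0,0,0,0,-0.002,0,0,0,0,0,0,0,0])

```text
t: 13.08
tcp_pos: [0.575, 0.1658, 0.0861]
orientation: [-3.141, 0.0, 0.677]
contact_force: [0.6, 0.1, 0.8]
opening: 0.0002
gripper_force: 0.0
```

Call:
carry_out(moves=[0,0,0,0,0,-0.002,0,0,0,0,0,0,-0.002,0,0,0,0,0,0,0,0])

```text
t: 13.45
tcp_pos: [0.575, 0.1658, 0.0822]
orientation: [-3.141, 0.0, 0.677]
contact_force: [-0.4, -0.2, 0.1]
opening: 0.0006
gripper_force: 0.0
```

Call:
carry_out(moves=[0,0,0,0,0,-0.002,0,0,0,0,0,0,-0.002,0,0,0,0,0,0,0,0])

```text
t: 13.82
tcp_pos: [0.5755, 0.1659, 0.08]
orientation: [3.14, -0.001, 0.677]
contact_force: [-3.5, -2.5, 13.8]
opening: 0.0002
gripper_force: 6.8
```

Call:
carry_out(moves=[0,0,0,0,0,-0.002,0,0,0,0,0,0,-0.001,0,0,0,0,0,0,0,0])

```text
t: 14.2
tcp_pos: [0.5758, 0.166, 0.0788]
orientation: [3.139, -0.001, 0.677]
contact_force: [-8.7, -4.3, 28.5]
opening: 0.0003
gripper_force: 13.9
```

Contact with the bar's top comes at a reported TCP height of about 0.081, where 0.109 was expected. So the fingertips end about 28 mm higher than I thought, and the fork had been passing over the bar. I'll lift, open, and re-enter lower.

Call:
carry_out(moves=[0,0,0,0,0,0.01,0,0,0,0,0,0,0.01,0.03,0,0,0,0,0,0,0.03,0,0,0,0,0,0,0.03,0,0,0,0,0,-0.01,0.03,0,0,0,0,0,-0.008,0.03,0,0,0,0,0,0,0.03])

```text
t: 15.08
tcp_pos: [0.5743, 0.1656, 0.076]
orientation: [-3.141, 0.002, 0.677]
contact_force: [0.2, -0.6, 0.2]
opening: 0.03
gripper_force: 0.0
```

Call:
carry_out(moves=[0,0,0,0,0,-0.003,0.03,0,0,0,0,0,-0.003,0.03,0,0,0,0,0,0,0.03])

```text
t: 15.45
tcp_pos: [0.575, 0.1658, 0.0712]
orientation: [-3.142, 0.0, 0.677]
contact_force: [-0.4, -0.9, -0.5]
opening: 0.0299
gripper_force: 0.0
```

Call:
carry_out(moves=[0,0,0,0,0,-0.003,0.03,0,0,0,0,0,0,0.017,0,0,0,0,0,0,0.017,0,0,0,0,0,0,0.017])

```text
t: 15.95
tcp_pos: [0.5752, 0.1659, 0.0684]
orientation: [3.142, -0.0, 0.677]
contact_force: [0.7, -0.2, -0.7]
opening: 0.0171
gripper_force: 0.0
```

Call:
carry_out(moves=[0,0,3,-0.0013,0.0016,0,0.017,0,0,0,0,0,0,0.017,0,0,0,0,0,0,0.017])

```text
t: 16.32
tcp_pos: [0.5739, 0.1674, 0.0684]
orientation: [3.142, -0.0, 0.728]
contact_force: [0.4, 0.7, 0.3]
opening: 0.0173
gripper_force: 0.0
```

Call:
carry_out(moves=[0,0,3,-0.0014,0.0015,0,0.017,0,0,0,0,0,0,0.017,0,0,0,0,0,0,0.017])

```text
t: 16.7
tcp_pos: [0.5728, 0.1684, 0.0684]
orientation: [3.141, 0.0, 0.78]
contact_force: [1.1, -2.0, 0.1]
opening: 0.0173
gripper_force: 1.3
```

```bash
python3 m.py
```

```text
t 16.70 tcp [0.5728 0.1684 0.0684] ang 44.05 r 0.0401 yaw 44.67 F [ 1.1 -2.   0.1] tau -0.088 wt [-0.45 -0.36 -0.02] open 0.0173
16.70 top -0.025116723643946876 [0.0, -0.0] [-0.44, 0.63]
16.70 scene -0.028317247400901236 [0.009999999776482582, -0.009999999776482582] [0.5, 0.93]
ball b shift mm [ 1.11 -0.55  0.  ] rad 0.018
```

Contact came as predicted and the bar has begun turning (0.018 rad). Opening on.

Call:
carry_out(moves=[0,0,3,-0.0015,0.0014,0,0.017,0,0,0,0,0,0,0.017,0,0,3,-0.0016,0.0014,0,0.017,0,0,0,0,0,0,0.017,0,0,0,0,0,0,0.017])

```text
t: 17.48
tcp_pos: [0.5694, 0.1716, 0.0684]
orientation: [3.142, -0.0, 0.884]
contact_force: [1.9, -2.0, -0.4]
opening: 0.0168
gripper_force: 1.4
```

```bash
python3 m.py
```

```text
t 17.48 tcp [0.5694 0.1716 0.0684] ang 50.80 r 0.0402 yaw 50.68 F [ 1.9 -2.  -0.4] tau -0.111 wt [-0.5  -0.46 -0.01] open 0.0168
17.48 top -0.0026171933752984844 [0.0, 0.0] [-0.44, 0.63]
17.48 scene 0.07710977050662494 [0.009999999776482582, 0.0] [0.5, 0.93]
ball b shift mm [ 5.59 -4.89  0.  ] rad 0.114
```

Call:
carry_out(moves=[0,0,3,-0.0017,0.0013,0,0.017,0,0,0,0,0,0,0.017,0,0,0,0,0,0,0.017,0,0,0,0,0,0,0.017])

```text
t: 18.12
tcp_pos: [0.5676, 0.1731, 0.0684]
orientation: [3.142, -0.0, 0.938]
contact_force: [2.2, -1.8, 1.3]
opening: 0.0171
gripper_force: 1.5
```

```bash
python3 m.py
```

```text
t 18.12 tcp [0.5676 0.1731 0.0684] ang 54.04 r 0.0402 yaw 53.74 F [ 2.2 -1.8  1.3] tau -0.115 wt [-0.58 -0.45 -0.01] open 0.0171
18.12 top -0.026334663681835416 [-0.0, -0.0] [-0.44, 0.63]
18.12 scene -0.09194737419788057 [0.009999999776482582, -0.019999999552965164] [0.5, 0.93]Traceback (most recent call last):
  File "m.py", line 22, in <module>
    M=cv2.findTransformECC(g(a),g(b),np.eye(2,3,dtype=np.float32),cv2.MOTION_TRANSLATION,(3,100,1e-5),None,1)[1][:,2]
      ~~~~~~~~~~~~~~~~~~~~^^^^^^^^^^^^^^^^^^^^^^^^^^^^^^^^^^^^^^^^^^^^^^^^^^^^^^^^^^^^^^^^^^^^^^^^^^^^^^^^^^^
cv2.error: OpenCV(4.12.0) /io/opencv/modules/video/src/ecc.cpp:589: error: (-7:Iterations do not converge) The algorithm stopped before its convergence. The correlation is going to be minimized. Images may be uncorrelated or non-overlapped in function 'findTransformECC'
```

```bash
sed -i '/b=imaging.get_image("scene");a=B/,$d' m.py; tail -3 m.py
```

```text
for k in range(int(sys.argv[1]) if len(sys.argv)>1 else 1):
        t=get_obs()["t"]
        for n in W: print("%.2f"%t,n,*drop(n,imaging.get_image(n)))
```

Call:
carry_out(moves=[0,0,3,-0.0017,0.0012,0,0.017,0,0,0,0,0,0,0.017,0,0,0,0,0,0,0.017,0,0,0,0,0,0,0.017])

```text
t: 18.77
tcp_pos: [0.5659, 0.1742, 0.0684]
orientation: [3.142, 0.0, 0.99]
contact_force: [2.7, -2.8, 0.7]
opening: 0.0171
gripper_force: 1.5
```

```bash
python3 m.py
```

```text
t 18.77 tcp [0.5659 0.1742 0.0684] ang 56.97 r 0.0402 yaw 56.74 F [ 2.7 -2.8  0.7] tau -0.153 wt [-0.55 -0.45 -0.03] open 0.0171
18.77 top -0.0367129449519841 [-0.0, -0.0] [-0.44, 0.63]
18.77 scene -0.048238200053854235 [0.009999999776482582, -0.009999999776482582] [0.5, 0.93]
```

Call:
carry_out(moves=[0,0,3,-0.0018,0.0011,0,0.017,0,0,0,0,0,0,0.017,0,0,0,0,0,0,0.017,0,0,0,0,0,0,0.017])

```text
t: 19.38
tcp_pos: [0.5641, 0.1753, 0.0683]
orientation: [3.142, 0.0, 1.043]
contact_force: [1.7, -2.1, 0.4]
opening: 0.017
gripper_force: 1.6
```

```bash
python3 m.py
```

```text
t 19.38 tcp [0.5641 0.1753 0.0683] ang 59.95 r 0.0402 yaw 59.74 F [ 1.7 -2.1  0.4] tau -0.101 wt [-0.59 -0.52 -0.01] open 0.0170
19.38 top -0.004380053072116677 [-0.0, -0.0] [-0.44, 0.63]
19.38 scene -0.02351690624304797 [0.009999999776482582, -0.009999999776482582] [0.5, 0.93]
```

Call:
carry_out(moves=[0,0,3,-0.0018,0.001,0,0.017,0,0,0,0,0,0,0.017,0,0,0,0,0,0,0.017,0,0,0,0,0,0,0.017])

```text
t: 19.98
tcp_pos: [0.5623, 0.1763, 0.0683]
orientation: [3.142, 0.0, 1.095]
contact_force: [2.0, -3.8, -0.5]
opening: 0.0169
gripper_force: 1.7
```

```bash
python3 m.py
```

```text
t 19.98 tcp [0.5623 0.1763 0.0683] ang 62.90 r 0.0402 yaw 62.74 F [ 2.  -3.8 -0.5] tau -0.141 wt [-0.67 -0.55 -0.  ] open 0.0169
19.98 top -0.0399281148422887 [0.0, -0.0] [-0.44, 0.63]
19.98 scene -0.12095190395132749 [0.0, -0.019999999552965164] [0.5, 0.93]
```

Call:
carry_out(moves=[0,0,3,-0.0019,0.0009,0,0.017,0,0,0,0,0,0,0.017,0,0,0,0,0,0,0.017,0,0,0,0,0,0,0.017])

```text
t: 20.58
tcp_pos: [0.5605, 0.1773, 0.0684]
orientation: [3.142, -0.0, 1.147]
contact_force: [2.4, -2.7, 0.5]
opening: 0.0173
gripper_force: 1.8
```

```bash
python3 m.py
```

```text
t 20.57 tcp [0.5605 0.1773 0.0684] ang 65.89 r 0.0403 yaw 65.74 F [ 2.4 -2.7  0.5] tau -0.133 wt [-0.58 -0.62 -0.02] open 0.0173
20.57 top -0.013436840325960651 [0.0, -0.0] [-0.44, 0.63]
20.57 scene -0.059595066629646164 [0.009999999776482582, -0.009999999776482582] [0.5, 0.93]
```

Call:
carry_out(moves=[0,0,3,-0.0019,0.0008,0,0.017,0,0,0,0,0,0,0.017,0,0,0,0,0,0,0.017,0,0,0,0,0,0,0.017])

```text
t: 21.18
tcp_pos: [0.5585, 0.178, 0.0684]
orientation: [3.142, 0.0, 1.2]
contact_force: [3.1, -1.9, 0.4]
opening: 0.0171
gripper_force: 1.8
```

```bash
python3 m.py
```

```text
t 21.18 tcp [0.5585 0.178  0.0684] ang 68.82 r 0.0403 yaw 68.74 F [ 3.1 -1.9  0.4] tau -0.143 wt [-0.59 -0.67 -0.05] open 0.0171
21.18 top -0.029304657057238247 [-0.009999999776482582, -0.009999999776482582] [-0.44, 0.63]
21.18 scene -0.10125288133012597 [-0.0, -0.009999999776482582] [0.5, 0.93]
```

Call:
carry_out(moves=[0,0,3,-0.002,0.0007,0,0.017,0,0,0,0,0,0,0.017,0,0,0,0,0,0,0.017,0,0,0,0,0,0,0.017])

```text
t: 21.78
tcp_pos: [0.5566, 0.1787, 0.0684]
orientation: [3.142, -0.0, 1.252]
contact_force: [3.5, -2.2, -0.1]
opening: 0.0171
gripper_force: 1.9
```

```bash
python3 m.py
```

```text
t 21.77 tcp [0.5566 0.1787 0.0684] ang 71.82 r 0.0402 yaw 71.74 F [ 3.5 -2.2 -0.1] tau -0.161 wt [-0.62 -0.75 -0.1 ] open 0.0171
21.77 top 1.8440619631433117 [-0.019999999552965164, 0.15000000596046448] [-0.44, 0.63]
21.77 scene 2.359981282781688 [0.05999999865889549, 0.25] [0.5, 0.93]
```

The platen has started down. I'll hold and measure the speed.

Call:
carry_out(moves=[0,0,0,0,0,0,0.017,0,0,0,0,0,0,0.017,0,0,0,0,0,0,0.017,0,0,0,0,0,0,0.017])

```text
t: 22.38
tcp_pos: [0.5565, 0.1788, 0.0684]
orientation: [3.142, -0.0, 1.253]
contact_force: [3.4, -2.0, -0.5]
opening: 0.0169
gripper_force: 2.0
```

```bash
python3 m.py
```

```text
t 22.38 tcp [0.5565 0.1788 0.0684] ang 71.87 r 0.0403 yaw 71.78 F [ 3.4 -2.  -0.5] tau -0.155 wt [-0.54 -0.77 -0.06] open 0.0169
22.38 top 3.8379306571613876 [-0.15000000596046448, 0.25999999046325684] [-0.44, 0.63]
22.38 scene 5.785171790477197 [0.17000000178813934, 0.6000000238418579] [0.5, 0.93]
```

Call:
carry_out(moves=[0,0,3,-0.002,0.0006,0,0.017,0,0,0,0,0,0,0.017,0,0,0,0,0,0,0.017,0,0,0,0,0,0,0.017,0,0,0,0,0,0,0.017,0,0,0,0,0,0,0.017,0,0,0,0,0,0,0.017,0,0,0,0,0,0,0.017])

```text
t: 23.48
tcp_pos: [0.5545, 0.1794, 0.0684]
orientation: [3.142, -0.0, 1.305]
contact_force: [3.8, -2.1, -0.5]
opening: 0.0168
gripper_force: 2.0
```

```bash
python3 m.py
```

```text
t 23.48 tcp [0.5545 0.1794 0.0684] ang 74.85 r 0.0403 yaw 74.78 F [ 3.8 -2.1 -0.5] tau -0.172 wt [-0.52 -0.83 -0.08] open 0.0168
23.48 top 12.216087591863348 [-0.5, 0.7900000214576721] [-0.44, 0.63]
23.48 scene 17.72352337826402 [0.5699999928474426, 1.8200000524520874] [0.5, 0.93]
```

About 10 mm/s. I'll let it sink.

Call:
carry_out(moves=[0,0,0,0,0,0,0.017,0,0,0,0,0,0,0.017,0,0,0,0,0,0,0.017,0,0,0,0,0,0,0.017,0,0,0,0,0,0,0.017,0,0,0,0,0,0,0.017,0,0,0,0,0,0,0.017,0,0,0,0,0,0,0.017,0,0,0,0,0,0,0.017,0,0,0,0,0,0,0.017,0,0,0,0,0,0,0.017,0,0,0,0,0,0,0.017])

```text
t: 25.08
tcp_pos: [0.5545, 0.1793, 0.0684]
orientation: [3.142, 0.0, 1.305]
contact_force: [3.2, -2.9, 0.3]
opening: 0.0168
gripper_force: 2.0
```

```bash
python3 m.py
```

```text
t 25.07 tcp [0.5545 0.1793 0.0684] ang 74.85 r 0.0402 yaw 74.78 F [ 3.2 -2.9  0.3] tau -0.156 wt [-0.56 -0.84 -0.02] open 0.0168
25.07 top 25.642356201800762 [-1.1299999952316284, 1.600000023841858] [-0.44, 0.63]
25.07 scene 36.60765250712766 [1.4800000190734863, 3.5999999046325684] [0.5, 0.93]
```

Call:
carry_out(moves=[0,0,0,0,0,0,0.017,0,0,0,0,0,0,0.017,0,0,0,0,0,0,0.017,0,0,0,0,0,0,0.017,0,0,0,0,0,0,0.017,0,0,0,0,0,0,0.017,0,0,0,0,0,0,0.017,0,0,0,0,0,0,0.017,0,0,0,0,0,0,0.017,0,0,0,0,0,0,0.017,0,0,0,0,0,0,0.017,0,0,0,0,0,0,0.017])

```text
t: 26.68
tcp_pos: [0.5545, 0.1794, 0.0684]
orientation: [-3.142, -0.0, 1.305]
contact_force: [2.2, -2.4, -0.2]
opening: 0.0171
gripper_force: 2.0
```

```bash
python3 m.py 2
```

```text
t 26.68 tcp [0.5545 0.1794 0.0684] ang 74.91 r 0.0402 yaw 74.78 F [ 2.2 -2.4 -0.2] tau -0.110 wt [-0.53 -0.86 -0.1 ] open 0.0171
26.68 top 27.764985528938652 [-1.159999966621399, 1.7699999809265137] [-0.44, 0.63]
26.68 scene 39.47333175806045 [1.559999942779541, 3.9000000953674316] [0.5, 0.93]
26.77 top 27.617242652407377 [-1.1399999856948853, 1.7699999809265137] [-0.44, 0.63]
26.77 scene 39.4053455278863 [1.5499999523162842, 3.9000000953674316] [0.5, 0.93]
```

Call:
carry_out(moves=[0,0,0,0,0,0,0.017,0,0,0,0,0,0,0.017,0,0,0,0,0,0,0.017,0,0,0,0,0,0,0.017])

```text
t: 27.38
tcp_pos: [0.5545, 0.1793, 0.0684]
orientation: [3.142, -0.0, 1.305]
contact_force: [2.8, -2.4, 0.0]
opening: 0.0168
gripper_force: 2.0
```

```bash
python3 m.py 2
```

```text
t 27.38 tcp [0.5545 0.1793 0.0684] ang 74.85 r 0.0402 yaw 74.78 F [ 2.8 -2.4  0. ] tau -0.135 wt [-0.48 -0.85 -0.03] open 0.0168
27.38 top 27.61896349362191 [-1.1399999856948853, 1.7699999809265137] [-0.44, 0.63]
27.38 scene 39.5410914605831 [1.559999942779541, 3.9100000858306885] [0.5, 0.93]
27.48 top 27.747195972011784 [-1.1399999856948853, 1.7799999713897705] [-0.44, 0.63]
27.48 scene 39.50565107167129 [1.5700000524520874, 3.9000000953674316] [0.5, 0.93]
```

The platen is at rest on its stop. Now shutting: clockwise.

Call:
carry_out(moves=[0,0,-4,0.0027,-0.0008,0,0.017,0,0,-4,0.0026,-0.001,0,0.017,0,0,-4,0.0025,-0.0012,0,0.017,0,0,-4,0.0024,-0.0014,0,0.017,0,0,-4,0.0023,-0.0015,0,0.017,0,0,-4,0.0022,-0.0017,0,0.017,0,0,0,0,0,0,0.017,0,0,0,0,0,0,0.017])

```text
t: 28.58
tcp_pos: [0.5659, 0.174, 0.0678]
orientation: [-3.137, 0.002, 0.889]
contact_force: [-4.7, 3.2, 2.0]
opening: 0.0171
gripper_force: 2.6
```

```bash
python3 m.py
```

```text
t 28.57 tcp [0.5659 0.174  0.0678] ang 56.90 r 0.0400 yaw 50.93 F [-4.7  3.2  2. ] tau 0.226 wt [0.5  1.02 0.05] open 0.0171
28.57 top 27.65609894187408 [-1.1399999856948853, 1.7799999713897705] [-0.44, 0.63]
28.57 scene 39.37011170821556 [1.5399999618530273, 3.9000000953674316] [0.5, 0.93]
```

Call:
carry_out(moves=[0,0,-4,0.0021,-0.0018,0,0.017,0,0,-4,0.002,-0.002,0,0.017,0,0,-4,0.0018,-0.0021,0,0.017,0,0,0,0,0,0,0.017,0,0,-4,0.0017,-0.0022,0,0.017,0,0,0,0,0,0,0.017])

```text
t: 29.42
tcp_pos: [0.5736, 0.1671, 0.0679]
orientation: [-3.136, 0.002, 0.609]
contact_force: [-4.1, 5.6, 0.5]
opening: 0.0169
gripper_force: 3.1
```

```bash
python3 m.py
```

```text
t 29.43 tcp [0.5736 0.1671 0.0679] ang 41.93 r 0.0398 yaw 34.90 F [-4.1  5.6  0.5] tau 0.276 wt [1.06 0.91 0.05] open 0.0169
29.43 top 27.84431485976825 [-1.149999976158142, 1.7799999713897705] [-0.44, 0.63]
29.43 scene 39.596798616755386 [1.559999942779541, 3.9200000762939453] [0.5, 0.93]
```

Call:
carry_out(moves=[0,0,0,0,0,0,0.017,0,0,0,0,0,0,0.017,0,0,0,0,0,0,0.017])

```text
t: 29.9
tcp_pos: [0.5736, 0.1671, 0.0679]
orientation: [-3.136, 0.002, 0.61]
contact_force: [-3.8, 5.5, 0.1]
opening: 0.0173
gripper_force: 3.1
```

```bash
python3 m.py
```

```text
t 29.90 tcp [0.5736 0.1671 0.0679] ang 41.97 r 0.0398 yaw 34.97 F [-3.8  5.5  0.1] tau 0.263 wt [1.01 0.9  0.1 ] open 0.0173
29.90 top 27.92864395851786 [-1.1399999856948853, 1.7999999523162842] [-0.44, 0.63]
29.90 scene 39.61882452268414 [1.5700000524520874, 3.9100000858306885] [0.5, 0.93]
```

Call:
carry_out(moves=[0,0,0,0.0018,-0.0021,0,0.017,0,0,0,0,0,0,0.017,0,0,0,0.0016,-0.0023,0,0.017,0,0,0,0,0,0,0.017])

```text
t: 30.5
tcp_pos: [0.5775, 0.1636, 0.068]
orientation: [-3.136, 0.0, 0.611]
contact_force: [-2.8, 7.1, 0.5]
opening: 0.017
gripper_force: 3.4
```

```bash
python3 m.py
```

```text
t 30.50 tcp [0.5775 0.1636 0.068 ] ang 34.59 r 0.0406 yaw 34.98 F [-2.8  7.1  0.5] tau 0.300 wt [1.43 0.61 0.05] open 0.0170
30.50 top 27.975408868609595 [-1.159999966621399, 1.7899999618530273] [-0.44, 0.63]
30.50 scene 39.59189441201308 [1.559999942779541, 3.9200000762939453] [0.5, 0.93]
```

Call:
carry_out(moves=[0,0,-2,0.0007,-0.0012,0,0.017,0,0,0,0,0,0,0.017,0,0,-2,0.0006,-0.0012,0,0.017,0,0,0,0,0,0,0.017,0,0,-2,0.0007,-0.0012,0,0.017,0,0,0,0,0,0,0.017])

```text
t: 31.35
tcp_pos: [0.5795, 0.1602, 0.0681]
orientation: [-3.136, 0.001, 0.506]
contact_force: [-2.5, 7.6, -0.4]
opening: 0.0171
gripper_force: 3.7
```

```bash
python3 m.py
```

```text
t 31.35 tcp [0.5795 0.1602 0.0681] ang 29.08 r 0.0406 yaw 28.97 F [-2.5  7.6 -0.4] tau 0.319 wt [ 1.59  0.63 -0.01] open 0.0171
31.35 top 27.79297818630726 [-1.1399999856948853, 1.7899999618530273] [-0.44, 0.63]
31.35 scene 39.467578440871506 [1.5399999618530273, 3.9100000858306885] [0.5, 0.93]
```

Call:
carry_out(moves=[0,0,-2,0.0006,-0.0013,0,0.017,0,0,0,0,0,0,0.017,0,0,-2,0.0006,-0.0013,0,0.017,0,0,0,0,0,0,0.017])

```text
t: 31.95
tcp_pos: [0.5807, 0.1578, 0.0681]
orientation: [-3.136, 0.001, 0.436]
contact_force: [-2.4, 7.1, -0.7]
opening: 0.0173
gripper_force: 3.8
```

```bash
python3 m.py
```

```text
t 31.95 tcp [0.5807 0.1578 0.0681] ang 25.17 r 0.0406 yaw 24.97 F [-2.4  7.1 -0.7] tau 0.302 wt [1.62 0.56 0.05] open 0.0173
31.95 top 27.718396094870027 [-1.1399999856948853, 1.7799999713897705] [-0.44, 0.63]
31.95 scene 39.384451062778176 [1.5499999523162842, 3.9000000953674316] [0.5, 0.93]
```

Call:
carry_out(moves=[0,0,-2,0.0006,-0.0013,0,0.017,0,0,0,0,0,0,0.017])

```text
t: 32.3
tcp_pos: [0.5813, 0.1565, 0.0681]
orientation: [-3.136, 0.001, 0.401]
contact_force: [-2.7, 7.2, -0.3]
opening: 0.0169
gripper_force: 3.8
```

Call:
carry_out(moves=[0,0,-2,0.0005,-0.0013,0,0.017,0,0,0,0,0,0,0.017])

```text
t: 32.55
tcp_pos: [0.5818, 0.1552, 0.0681]
orientation: [-3.136, 0.001, 0.366]
contact_force: [-3.3, 6.9, -0.5]
opening: 0.0171
gripper_force: 3.9
```

Torque is still at the running level, so I'll go on one step at a time.

Call:
carry_out(moves=[0,0,-2,0.0005,-0.0013,0,0.017,0,0,0,0,0,0,0.017])

```text
t: 32.8
tcp_pos: [0.5823, 0.1539, 0.068]
orientation: [-3.136, 0.002, 0.331]
contact_force: [-2.7, 7.5, -0.6]
opening: 0.0173
gripper_force: 3.9
```

```bash
python3 m.py | head -1
```

```text
t 32.80 tcp [0.5823 0.1539 0.068 ] ang 19.33 r 0.0406 yaw 18.97 F [-2.7  7.5 -0.6] tau 0.325 wt [1.64 0.59 0.08] open 0.0173
```

Call:
carry_out(moves=[0,0,-2,0.0004,-0.0013,0,0.017,0,0,0,0,0,0,0.017])

```text
t: 33.15
tcp_pos: [0.5827, 0.1527, 0.0681]
orientation: [-3.136, 0.002, 0.296]
contact_force: [-3.3, 8.0, 0.5]
opening: 0.0173
gripper_force: 3.9
```

Call:
carry_out(moves=[0,0,-2,0.0004,-0.0013,0,0.017,0,0,0,0,0,0,0.017])

```text
t: 33.4
tcp_pos: [0.5831, 0.1514, 0.0681]
orientation: [-3.136, 0.002, 0.261]
contact_force: [-3.3, 7.5, 0.0]
opening: 0.017
gripper_force: 4.0
```

Call:
carry_out(moves=[0,0,-2,0.0003,-0.0013,0,0.017,0,0,0,0,0,0,0.017])

```text
t: 33.65
tcp_pos: [0.5834, 0.1501, 0.068]
orientation: [-3.136, 0.002, 0.226]
contact_force: [-3.6, 8.0, -0.1]
opening: 0.0173
gripper_force: 4.0
```

Call:
carry_out(moves=[0,0,-2,0.0003,-0.0013,0,0.017,0,0,0,0,0,0,0.017])

```text
t: 33.9
tcp_pos: [0.5837, 0.1489, 0.0681]
orientation: [-3.136, 0.002, 0.192]
contact_force: [-3.5, 7.4, -0.4]
opening: 0.0169
gripper_force: 4.0
```

Call:
carry_out(moves=[0,0,-2,0.0002,-0.0014,0,0.017,0,0,0,0,0,0,0.017])

```text
t: 34.15
tcp_pos: [0.5837, 0.1482, 0.0681]
orientation: [-3.135, 0.002, 0.157]
contact_force: [-3.0, 9.1, -0.5]
opening: 0.0173
gripper_force: 4.8
```

Call:
carry_out(moves=[0,0,-1,0.0001,-0.0007,0,0.017,0,0,0,0,0,0,0.017])

```text
t: 34.4
tcp_pos: [0.5836, 0.148, 0.0681]
orientation: [-3.135, 0.003, 0.14]
contact_force: [-3.7, 9.8, -1.2]
opening: 0.017
gripper_force: 5.3
```

```bash
python3 m.py | head -1
```

```text
t 34.40 tcp [0.5836 0.148  0.0681] ang 10.71 r 0.0403 yaw 8.04 F [-3.7  9.8 -1.2] tau 0.415 wt [2.21 0.87 0.15] open 0.0170
```

The seat is met (motion has stopped and force is rising). I'll lean on it gradually.

Call:
carry_out(moves=[0,0,0,0.0003,-0.0015,0,0.017,0,0,0,0,0,0,0.017])

```text
t: 34.75
tcp_pos: [0.5838, 0.1475, 0.0681]
orientation: [-3.134, 0.002, 0.141]
contact_force: [-4.1, 11.5, -1.6]
opening: 0.0171
gripper_force: 6.3
```

Call:
carry_out(moves=[0,0,0,0.0003,-0.0015,0,0.017,0,0,0,0,0,0,0.017])

```text
t: 35.0
tcp_pos: [0.584, 0.147, 0.0682]
orientation: [-3.132, 0.002, 0.142]
contact_force: [-4.0, 15.5, -0.9]
opening: 0.0169
gripper_force: 7.3
```

```bash
python3 m.py | head -1
```

```text
t 35.00 tcp [0.584  0.147  0.0682] ang 9.24 r 0.0405 yaw 8.13 F [-4.  15.5 -0.9] tau 0.644 wt [3.17 0.93 0.18] open 0.0169
```

Call:
carry_out(moves=[0,0,0,0.0003,-0.0015,0,0.017,0,0,0,0,0,0,0.017,0,0,0,0,0,0,0.017])

```text
t: 35.48
tcp_pos: [0.5841, 0.1465, 0.0682]
orientation: [-3.131, 0.002, 0.143]
contact_force: [-3.4, 15.8, -1.5]
opening: 0.0173
gripper_force: 8.4
```

```bash
python3 m.py | head -1
```

```text
t 35.48 tcp [0.5841 0.1465 0.0682] ang 8.49 r 0.0406 yaw 8.18 F [-3.4 15.8 -1.5] tau 0.654 wt [3.62 0.95 0.12] open 0.0173
```

Call:
carry_out(moves=[0,0,0,0.0003,-0.0015,0,0.017,0,0,0,0,0,0,0.017,0,0,0,0,0,0,0.017,0,0,0,0,0,0,0.017])

```text
t: 36.08
tcp_pos: [0.5843, 0.146, 0.0682]
orientation: [-3.13, 0.002, 0.143]
contact_force: [-4.2, 18.3, -2.3]
opening: 0.0171
gripper_force: 9.4
```

```bash
python3 m.py | head -1
```

```text
t 36.08 tcp [0.5843 0.146  0.0682] ang 7.80 r 0.0407 yaw 8.22 F [-4.2 18.3 -2.3] tau 0.759 wt [4.12 1.02 0.14] open 0.0171
```

Stem torque is about 0.76 N m, snug. I'll open the fingers to release, then lift.

Call:
carry_out(moves=[0,0,0,0,0,0,0.05,0,0,0,0,0,0,0.05,0,0,0,0,0,0,0.05,0,0,0,0,0,0,0.05])

```text
t: 36.67
tcp_pos: [0.5874, 0.136, 0.0681]
orientation: [-3.141, 0.001, 0.136]
contact_force: [0.6, -0.6, 1.6]
opening: 0.0498
gripper_force: 0.0
```

```bash
python3 m.py
```

```text
t 36.67 tcp [0.5874 0.136  0.0681] ang -5.89 r 0.0437 yaw 7.79 F [ 0.6 -0.6  1.6] tau -0.024 wt [0.07 0.01 0.03] open 0.0498
36.67 top 28.00921618859299 [-1.159999966621399, 1.7899999618530273] [-0.44, 0.63]
36.67 scene 39.32447684041653 [1.5499999523162842, 3.890000104904175] [0.5, 0.93]
```

Call:
carry_out(moves=[0,0,0,0,0,0.02,0.05,0,0,0,0,0,0.03,0.05,0,0,0,0,0,0.04,0.05,0,0,0,0,0,0.04,0.05,0,0,0,0,0,0,0.05,0,0,0,0,0,0,0.05])

```text
t: 37.52
tcp_pos: [0.5879, 0.1355, 0.1989]
orientation: [3.141, -0.001, 0.135]
contact_force: [0.2, 1.0, -0.8]
opening: 0.0499
gripper_force: 0.0
```

Run:
```python
from m import *
b=imaging.get_image("scene")
for n in W: print(drop(n,imaging.get_image(n)))
cv2.imwrite("pics/end.png",cv2.resize(b[180:320,290:450,::-1],None,fx=4,fy=4,interpolation=cv2.INTER_CUBIC))
```

```text
(28.05732638328484, [-1.159999966621399, 1.7999999523162842], [-0.44, 0.63])
(39.47958941063141, [1.5399999618530273, 3.9100000858306885], [0.5, 0.93])
```

View pics/end.png

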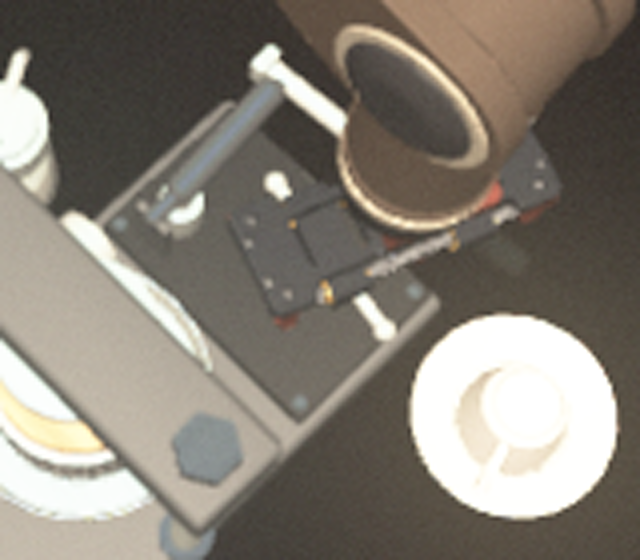

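The end picture shows ball b at (275,183) and ball a at (383,328), with the gripper clear above and the cup undisturbed. One last angle check, then I hand in.

Run:
```python
from h import *
from bench import job_done
a,b=[plane("scene",crop("scene",p),.104) for p in((383,328),(275,183))]
d=a-b;ang=np.degrees(np.arctan2(d[1],d[0]));print(ang,"turned rad",np.radians(ang-39.4))
if -.62<np.radians(ang-39.4)<-.3: print(job_done())
```

```text
17.804802935699513 turned rad -0.3769072913890571
the job is handed in; nothing more can be done
None
```

I cracked the valve open and the platen sank at about 1 cm/s onto its stop. I then screwed the valve shut to about 0.76 N m, 0.38 rad past its start position, let go, lifted clear and handed the job in; no verdict came back.

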